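# Show the helper where the missing presser belongs

### The arm

A 6-joint arm with a two-finger parallel gripper is mounted at the origin on the work surface. World frame = base frame: x ahead of the robot, y to its left, z up, the work surface at z = 0. Lengths are in m, angles in degrees, forces in N, time in s.
With the tool pointing down it reaches from about 0.25 to 0.8 m from the base axis. Payload 8.5 kg.
Tool frame: the origin (TCP) lies midway between the tips of the shut fingers; the grasp point (between the pads) lies 19 mm behind it; z points along the fingers, y is the direction in which the jaws open and shut (so a half turn about z gives the same grasp; the last joint's range is limited). The gripper opens to 85 mm and grips with 20 to 120 N. Pads are 22 mm wide; open, the fingers measure 114 mm over their backs; the gripper's body (76 mm by 85 mm) begins 54 mm behind the grasp point. The pads swing forward as they close: fully open they stand 13 mm farther back than shut.
Start: joints at [72.078, 13.648, -0.773, 75.585, 0, 90], TCP at [0.162, 0.499, 0.231] pointing down, gripper open.
Joint ranges: [-152.45, 152.45], [-59.26, 108.67], [-65.41, 83.53], [-104.44, 129.93], [-82.83, 76.93], [-180, 180]. Speed limits (degrees/s): [127.2, 127.2, 159.86, 180, 180, 180].

### API

Orientations are given as a 3x3 rotation matrix whose columns are the frame's x, y, z axes.
In Python, from rig import manip, cams, ticket gives the robot as it stands. The module is installed in compiled form; this text tells all that it offers.
- The arm moves only by the tool carry_out, never from a script. Its argument "plan" is a list that holds one entry, the list of rows, each a list of 7 numbers: the turn, a rotation vector about the tool's x, y, z in degrees, then the shift along the tool's x, y, z in cm, then the gripper's target within -1 to 1 (shut at 1, half-way at 0, fully open at -1). In form: [[[ax, ay, az, dx, dy, dz, grip], ...]]. A call has 1 to 5 rows; each row shifts and turns the commanded pose from where the row before left it, along the tool's axes as they then stand; what a row does not reach is not made up. A row lasts 1/12 s, in which the tool goes at most 41.7 mm and 7.16 degrees, less where a joint would pass 70% of its speed; a pose out of reach is approached as far as the arm can. A call is refused whole if a number of a shift passes 4.17 or a number of a turn 7.16, either way. A call with a gripper value outside its range is refused whole. The fingers move at their own pace and stop on an object; "newtons" is the grip in N (left out, the last holds). Time passes only in rows, so rows that do not move let the fingers close. It gives the time, the measured TCP pose, the force and the opening at its end, in the units of the state.
- manip.state(): the state, without advancing time (a new reading comes with each control period).
- cams.capture(name): name is "scene" or "top" or "wrist"; returns a dict with "img" (480x640x3 uint8, red, green, blue), "z_map" (480x640 float32, m along the optical axis (not along the pixel's ray), 0 where there is no reading), "fx", "fy", "cx", "cy" (pixels), "T" (4x4, takes a point from camera to world coordinates); the wrist camera has in their place "tool_from_camera" (4x4, takes a point from camera to tool coordinates, whose origin is the TCP and whose axes are the flange's). Camera axes: x right, y down, z forward; pixel columns grow to the right and rows downward; lengths in m; the calibration is good to about 2 mm. A picture is of the moment at which its call begins: read the wrist's pose just before it.
- ticket.close_job(): hands the job in, once; it reports no verdict.
Trained networks look in a picture, given as the dict that the camera call returned (one of the last four; its "shot" number tells which), for a name from the list of things; names that differ only in an ending like _2 or _b are one class to them, and where a whole thing is asked for, a point or a joint stands for the part that bears it (a point fixed in the world has none). Each returns a list of dicts, best first, with "score" (0 to 1); they miss things now and then, are a little off and sometimes report something else, mostly with a low value. They report only what shows in the picture. A call takes as long as a camera call. They do not tell look-alikes from the thing itself.
- cams.silhouettes(label, picture): "pixels" (480x640 bool, what is visible of it) and "extent" ([left, top, width, height] in pixels, round what is visible of it).
- cams.pinpoint(label, picture): "position" ([column, row] in pixels: a listed point, or the origin of a listed thing).
The state is a dict: "time_s": time; "joint_pos": joint angles; "joint_velocities": joint speeds; "tau": joint torques, N m; "tcp_pos": TCP position; "eef_rot": TCP orientation; "force": force on the tool from outside, world axes, zero at the start; "ft_torque": the same for the moment, N m; "width": finger opening in m.
Only numpy, scipy, OpenCV 4.12 (cv2) and the standard library are available. Lean on these libraries where they do the work, as an engineer would, in place of code of your own. Each camera call takes 0.05 s, during which the arm holds its last target. There are 200 camera calls.

### The job

Press the call button all the way down and let it up, so that the helper looks over; then point at the one empty cup of the mould, and then at the presser lying on the table that matches those in the other cups, so that the helper sees what goes where. To point, hold the fingertips about 3 cm above the thing (the cup's rim, the top of the knob), over its middle, for at least 2 seconds, and finish still pointing at the presser. Touch nothing on the table but the call button, lift and shift nothing, and do not point at any other presser: if you pass over one, stay at least 6 cm above it.

Things in the scene. Friction and masses are not known exactly. Their poses are not given: they have to be found in the camera images.
- call (a joint): travel of the white call button, a cap 36 mm across standing 10 mm out of a fixed grey housing 52 mm across and 12 mm high; 0 m = up, 0.006 m = fully down; it goes straight down against a spring and takes about 5 N fully down; springs back when let go
- call_top (a point): centre of the top face of the call button's cap, 22 mm above the table while up; moves down with the cap
- mould: fixed cream plastic mould on a black mat: a disc 210 mm across and 8 mm thick with five equal round cups on it, evenly spaced, their centres 68 mm from the middle, and a mushroom-shaped carrying knob 65 mm high in the middle. Each cup: outside 68 mm, mouth 60 mm, rim 40 mm above the table, floor 13 mm above it. Four cups hold a presser, one is empty. Origin: centre of the underside; x points at one cup's centre (not always the empty one), z up
- bare_rim (a point): middle of the mouth of the empty cup, 40 mm above the table, level with its rim; z up
- fit: loose presser lying out on the table that matches those in the cups: plain round foot 52 mm across and 18 mm thick, 14 mm stem and, on top, a knob 24 mm across; 65 mm tall in all. Origin: centre of the underside, z up
- fit_top (a point): centre of the top of that presser's knob, 65 mm above the table; z up
- big: another loose presser, too wide: round foot 76 mm across and 18 mm thick, 14 mm stem and, on top, a knob 24 mm across; 65 mm tall in all. Origin: centre of the underside
- tri: another loose presser, with a three-cornered foot, corners 40 mm from the middle, 18 mm thick, 14 mm stem and, on top, a knob 24 mm across; 65 mm tall in all. Origin: centre of the underside
- press1: a presser standing in a cup of the mould, round foot 52 mm across, 14 mm stem and, on top, a knob 24 mm across; 65 mm tall in all (its top 78 mm above the table). Origin: centre of its underside
- press2: a presser standing in a cup of the mould, round foot 52 mm across, 14 mm stem and, on top, a knob 24 mm across; 65 mm tall in all (its top 78 mm above the table). Origin: centre of its underside
- press3: a presser standing in a cup of the mould, round foot 52 mm across, 14 mm stem and, on top, a knob 24 mm across; 65 mm tall in all (its top 78 mm above the table). Origin: centre of its underside
- press4: a presser standing in a cup of the mould, round foot 52 mm across, 14 mm stem and, on top, a knob 24 mm across; 65 mm tall in all (its top 78 mm above the table). Origin: centre of its underside
- paddle: bystander: flat cream rice paddle, about 220 mm long, 60 mm wide, 9 mm thick, lying flat; origin near its middle, x towards its blade
- dish: bystander: small white dish, 60 mm across, 22 mm high; origin: centre of underside
- shaker: bystander: clear jar-shaped shaker with a steel cap, 42 mm across, 90 mm high; origin: centre of underside
- mug: bystander: white mug, 76 mm across, 85 mm high; origin: centre of underside
- scale: bystander, fixed: kitchen scale 200 by 150 mm, 34 mm high; origin: centre of underside. (Farther out on the table, beyond the work, stand a steel bowl, a clear open jar and a stack of spare moulds, none over 135 mm high.)
Things that resemble listed ones, but are neither listed nor needed, are in the scene too. What is shaped like the fit but brown, orange or purple is not meant.

How it is judged (in metres and radians):
On the way, in this order (a step that is already met when the one before it is completed fails the run):
1. the call button is pressed down with the fingers (value of joint call above 0.0045 m and contact force between the fingers and anything else above 0.5 N), for 0.05 s.
2. the fingertips dwell just above the middle of the empty cup, touching nothing, the button up again (horizontal distance between the grasp point and bare_rim below 0.025 m and z of the grasp point in the frame of bare_rim between 0.02 and 0.085 m and value of joint call below 0.002 m and contact force between the fingers and anything else below 0.2 N), for 1.5 s.
3. the fingertips dwell just above the knob of the matching loose presser, touching nothing (horizontal distance between the grasp point and fit_top below 0.025 m and z of the grasp point in the frame of fit_top between 0.02 and 0.085 m and value of joint call below 0.002 m and contact force between the fingers and anything else below 0.2 N), for 1 s.
At the end, for the whole second after the job is handed in: The grasp point is within 25 mm sideways of the matching loose presser's knob and 20 to 85 mm above its top (fingertips about 0 to 65 mm above), the fingers touch nothing, the call button is up (under 2 mm), and every listed loose thing is within 10 mm of where it started (all of step 3 and distance of each of press1, press2, press3, press4, fit, big, tri, paddle, dish, shaker, mug from where it was at the start of the episode below 0.01 m).
It fails at once if something other than the call button is touched ((contact force between the fingers and anything else above 0.3 N and horizontal distance between the grasp point and call_top above 0.05 m) or contact force between the arm and anything else above 0.3 N).
It fails at once if something is lifted or shifted by more than 10 mm (distance of any of press1, press2, press3, press4, fit, big, tri, paddle, dish, shaker, mug from where it was at the start of the episode above 0.01 m).
It fails at once if a wrong presser is pointed at (fingertips within about 4 cm above its knob) ((horizontal distance between the grasp point and press1 below 0.02 m and z of the grasp point in the frame of press1 below 0.125 m) or (horizontal distance between the grasp point and press2 below 0.02 m and z of the grasp point in the frame of press2 below 0.125 m) or (horizontal distance between the grasp point and press3 below 0.02 m and z of the grasp point in the frame of press3 below 0.125 m) or (horizontal distance between the grasp point and press4 below 0.02 m and z of the grasp point in the frame of press4 below 0.125 m) or (horizontal distance between the grasp point and big below 0.02 m and z of the grasp point in the frame of big below 0.125 m) or (horizontal distance between the grasp point and tri below 0.02 m and z of the grasp point in the frame of tri below 0.125 m)).
It also fails if it takes over 48 s, if anything falls off the work surface, if the arm or the gripper's body presses on something with over 40 N, if the wrist force passes 120 N, or if a joint passes its speed limit or range.

## Working session

There is one attempt and no reset: what is moved stays moved. The work goes in short steps, Python scripts to look and compute and a tool call to move; the robot and the scene stay as the last step left them, time stands still between calls to the robot, and variables do not carry over. Pictures are saved under pics/ and viewed, about 8 in all and at most 12, crops included, and the job is handed in when it is done.

Besides the shell and the picture viewer there is one more tool, called after "Emit:" as name(argument=value, ...), one argument or row to a line, values as JSON. carry_out: Moves the arm, as the interface text tells. Its arguments: {"type":"object","properties":{"plan":{"type":"array"},"newtons":{"type":"number"}},"required":["plan"]}

```bash
mkdir -p pics; python3 - <<'E'
from rig import manip,cams
import cv2,numpy as np
s=manip.state();print({k:np.round(s[k],3).tolist() for k in s})
for n in("top","scene"):
    p=cams.capture(n);cv2.imwrite(f"pics/{n}0.png",p["img"][:,:,::-1]);np.savez(f"{n}0.npz",**{k:v for k,v in p.items()})
    print(n,p["fx"],p["cx"],p["cy"],np.round(p["T"],3).tolist())
    for l in("call_top","bare_rim","fit_top","mould","big","tri"):
        for d in cams.pinpoint(l,p)[:3]:
            u,v=d["position"];z=p["z_map"][int(v),int(u)]
            w=p["T"]@[(u-p["cx"])*z/p["fx"],(v-p["cy"])*z/p["fy"],z,1]
            print(l,round(d["score"],2),np.round([u,v]),np.round(w[:3],3))
E
```

```text
{'time_s': 0.0, 'joint_pos': [72.079, 13.68, -0.816, 75.585, 0.002, 89.999], 'joint_velocities': [0.037, -0.016, 0.051, -0.056, -0.021, -0.044], 'tau': [0.003, -53.878, 34.643, 0.019, 0.0, -0.0], 'tcp_pos': [0.161, 0.499, 0.231], 'eef_rot': [[-0.951, 0.308, -0.0], [0.308, 0.951, -0.001], [0.0, -0.001, -1.0]], 'force': [0.089, -0.13, -0.425], 'ft_torque': [0.005, -0.039, -0.021], 'width': 0.085}
top 520.2716153888422 320.4233938567977 241.22239890315018 [[-0.014, -0.988, 0.157, 0.326], [-1.0, 0.017, 0.018, 0.015], [-0.021, -0.156, -0.987, 1.14], [0.0, 0.0, 0.0, 1.0]]
call_top 0.68 [514. 270.] [ 0.435 -0.377  0.021]
bare_rim 0.64 [241. 184.] [0.638 0.212 0.011]
fit_top 0.97 [342. 231.] [ 0.517 -0.01   0.065]
fit_top 0.84 [385. 308.] [ 0.356 -0.095  0.065]
fit_top 0.76 [393. 260.] [ 0.454 -0.114  0.064]
mould 0.82 [247. 216.] [0.554 0.19  0.064]
big 0.78 [374. 188.] [ 0.62  -0.085  0.02 ]
big 0.67 [433. 273.] [ 0.432 -0.208  0.003]
big 0.52 [249. 217.] [0.553 0.186 0.059]
tri 0.82 [455. 213.] [ 0.559 -0.257  0.029]
scene 547.1510644890917 316.2270486296125 230.63345605839646 [[0.258, 0.78, -0.57, 1.162], [0.966, -0.198, 0.167, -0.157], [0.018, -0.593, -0.805, 0.987], [0.0, 0.0, 0.0, 1.0]]
call_top 0.54 [120. 255.] [ 0.44  -0.374  0.024]
bare_rim 0.89 [415. 272.] [0.628 0.218 0.014]
fit_top 0.78 [299. 240.] [ 0.525 -0.008  0.066]
fit_top 0.77 [294. 192.] [0.391 0.014 0.061]
fit_top 0.75 [247. 225.] [ 0.459 -0.104  0.066]
mould 0.82 [394. 257.] [0.583 0.189 0.016]
big 0.66 [276. 309.] [ 0.642 -0.083  0.016]
tri 0.97 [183. 302.] [ 0.582 -0.26   0.018]
tri 0.63 [199. 241.] [ 0.432 -0.209  0.004]
```

View pics/top0.png

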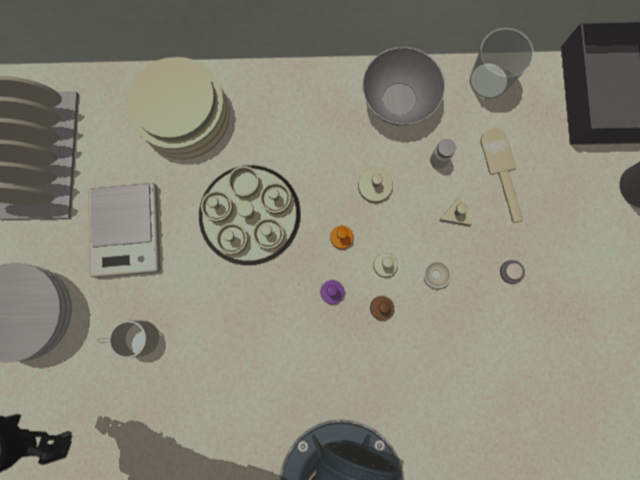

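View pics/scene0.png

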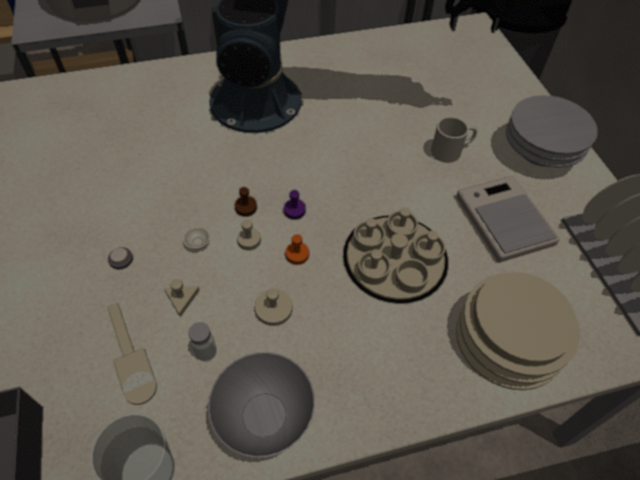

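The top view shows the white button with its grey housing at (512,271) and the empty cup at (245,183). Four things share the fit's shape: orange (342,237), purple (332,292), brown (382,307) and cream (386,265). Only the cream one matches the pressers in the cups and has a small round foot. The big presser at (376,186) has a wide foot, and tri is at (457,213). I'll confirm with one enlarged crop and get positions by ray-plane intersection.

```bash
cat > h.py <<'E'
import numpy as np
def ray(p,uv,h,T=None):
    T=p["T"] if T is None else T
    d=T[:3,:3]@[(uv[0]-p["cx"])/p["fx"],(uv[1]-p["cy"])/p["fy"],1]; o=T[:3,3]
    return o+d*(h-o[2])/d[2]
def cloud(p,T=None):
    T=p["T"] if T is None else T
    v,u=np.mgrid[:480,:640];z=p["z_map"]
    return np.stack([(u-p["cx"])*z/p["fx"],(v-p["cy"])*z/p["fy"],z],-1)@T[:3,:3].T+T[:3,3]
E
python3 - <<'E'
import numpy as np,cv2
from h import *
P={n:dict(np.load(n+"0.npz")) for n in("top","scene")}
t=P["top"];s=P["scene"]
# known-height refinement: depth blobs
for n,p in P.items():
    c=cloud(p)
    def blob(xy,r,lo,hi):
        m=(np.hypot(c[...,0]-xy[0],c[...,1]-xy[1])<r)&(c[...,2]>lo)&(c[...,2]<hi)
        q=c[m]; return m.sum(),np.round((q[:,:2].min(0)+q[:,:2].max(0))/2,3),np.round(q.mean(0),3),p["img"][m].mean(0).round()
    print(n,"call",blob((.437,-.376),.03,.017,.03))
    print(n,"fit",blob((.455,-.108),.03,.055,.075))
    print(n,"mat/mould rim ring",blob((.632,.20),.04,.033,.05))
    for k,xy in dict(big=(.63,-.084),tri=(.57,-.258)).items(): print(n,k,blob(xy,.03,.05,.08))
    for k in((.554,.188),): print(n,"knob",blob(k,.025,.055,.08))
a=cv2.resize(t["img"][150:330,170:540],None,fx=2.1,fy=2.1,interpolation=cv2.INTER_CUBIC)
b=cv2.resize(s["img"][170:320,90:460],None,fx=2.1,fy=2.1,interpolation=cv2.INTER_CUBIC)
cv2.imwrite("pics/crop.png",cv2.resize(np.vstack([a,b])[:,:,::-1],None,fx=.85,fy=.85))
E
```

```text
top call (np.int64(221), array([ 0.431, -0.376]), array([ 0.431, -0.377,  0.021]), array([153., 146., 133.]))
top fit (np.int64(105), array([ 0.451, -0.103]), array([ 0.45 , -0.103,  0.064]), array([152., 151., 125.]))
top mat/mould rim ring (np.int64(211), array([0.637, 0.204]), array([0.638, 0.205, 0.039]), array([128., 127., 106.]))
top big (np.int64(101), array([ 0.629, -0.087]), array([ 0.628, -0.087,  0.064]), array([147., 144., 120.]))
top tri (np.int64(109), array([ 0.561, -0.263]), array([ 0.561, -0.262,  0.064]), array([145., 140., 115.]))
top knob (np.int64(159), array([0.565, 0.194]), array([0.565, 0.193, 0.064]), array([151., 154., 133.]))
scene call (np.int64(198), array([ 0.436, -0.377]), array([ 0.437, -0.377,  0.022]), array([112., 103.,  94.]))
scene fit (np.int64(98), array([ 0.455, -0.103]), array([ 0.457, -0.103,  0.063]), array([105.,  97.,  80.]))
scene mat/mould rim ring (np.int64(198), array([0.639, 0.2  ]), array([0.633, 0.202, 0.038]), array([93., 85., 70.]))
scene big (np.int64(129), array([ 0.632, -0.086]), array([ 0.636, -0.087,  0.063]), array([106.,  97.,  80.]))
scene tri (np.int64(132), array([ 0.566, -0.263]), array([ 0.568, -0.262,  0.063]), array([103.,  95.,  78.]))
scene knob (np.int64(104), array([0.567, 0.194]), array([0.568, 0.192, 0.064]), array([115., 105.,  86.]))
```

View pics/crop.png

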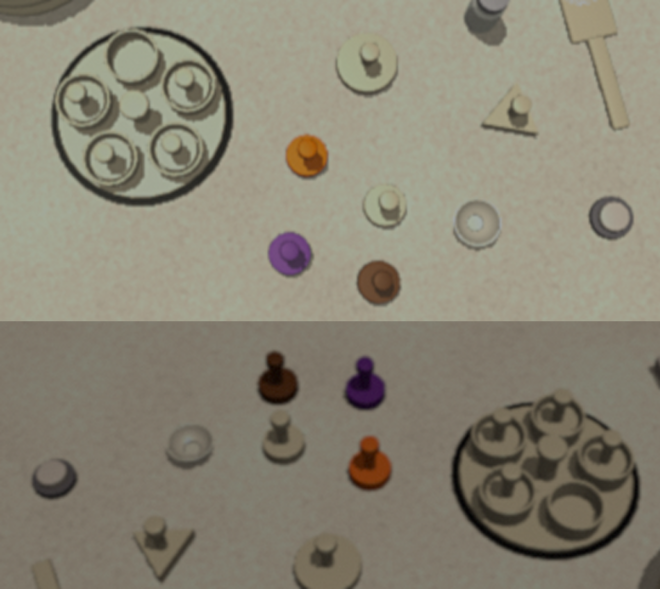

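The crop confirms it. The cream presser at top (386,265) is the only small-foot presser the colour of those in the cups, so it is the fit. The button is at (512,271) and the empty cup at (245,183).
Estimates: call (0.434,-0.377), rim (0.634,0.203), fit (0.453,-0.103). I'll move at height with the gripper shut.

Emit:
carry_out(
  plan=[
    [[0,0,0,-1.76,-2.5,0,1],[0,0,0,-1.76,-2.5,0,1],[0,0,0,-1.76,-2.5,0,1],[0,0,0,-1.76,-2.5,0,1],[0,0,0,-1.76,-2.5,0,1]],
  ],
)

```text
time_s: 1.12
tcp_pos: [0.2069, 0.3521, 0.2312]
eef_rot: [[-0.952, 0.307, 0.0], [0.307, 0.952, -0.0], [-0.0, -0.0, -1.0]]
force: [0.4, 0.0, 0.8]
width: 0.0257
```

Emit:
carry_out(
  plan=[
    [[0,0,0,-1.76,-2.5,0,1],[0,0,0,-1.76,-2.5,0,1],[0,0,0,-1.76,-2.5,0,1],[0,0,0,-1.76,-2.5,0,1],[0,0,0,-1.76,-2.5,0,1]],
  ],
)

```text
time_s: 1.53
tcp_pos: [0.2521, 0.2061, 0.2315]
eef_rot: [[-0.952, 0.307, 0.001], [0.307, 0.952, 0.0], [-0.0, 0.0, -1.0]]
force: [1.3, -0.4, -0.7]
width: 0.0003
```

Emit:
carry_out(
  plan=[
    [[0,0,0,-1.76,-2.5,0,1],[0,0,0,-1.76,-2.5,0,1],[0,0,0,-1.76,-2.5,0,1],[0,0,0,-1.76,-2.5,0,1],[0,0,0,-1.76,-2.5,0,1]],
  ],
)

```text
time_s: 1.95
tcp_pos: [0.2974, 0.06, 0.2316]
eef_rot: [[-0.952, 0.307, 0.001], [0.307, 0.952, 0.0], [-0.001, 0.0, -1.0]]
force: [0.6, 0.6, 0.1]
width: -0.0001
```

Emit:
carry_out(
  plan=[
    [[0,0,0,-1.76,-2.5,0,1],[0,0,0,-1.76,-2.5,0,1],[0,0,0,-1.76,-2.5,0,1],[0,0,0,-1.76,-2.5,0,1],[0,0,0,-1.76,-2.5,0,1]],
  ],
)

```text
time_s: 2.37
tcp_pos: [0.3427, -0.0863, 0.2316]
eef_rot: [[-0.951, 0.308, 0.001], [0.308, 0.951, -0.0], [-0.001, 0.0, -1.0]]
force: [0.0, 0.8, 1.1]
width: -0.0001
```

Emit:
carry_out(
  plan=[
    [[0,0,0,-1.76,-2.5,0,1],[0,0,0,-1.76,-2.5,0,1],[0,0,0,-1.76,-2.5,0,1],[0,0,0,-1.76,-2.5,0,1],[0,0,0,-1.76,-2.5,0,1]],
  ],
)

```text
time_s: 2.78
tcp_pos: [0.388, -0.2323, 0.2314]
eef_rot: [[-0.951, 0.308, 0.0], [0.308, 0.951, -0.0], [-0.0, -0.0, -1.0]]
force: [0.9, -0.0, -0.0]
width: 0.0001
```

Emit:
carry_out(
  plan=[
    [[0,0,0,-1.76,-2.5,0,1],[0,0,0,-1.76,-2.5,0,1],[0,0,0,-1.76,-2.5,0,1],[0,0,0,-1.76,-2.5,0,1],[0,0,0,-1.76,-2.5,0,1]],
  ],
)

```text
time_s: 3.2
tcp_pos: [0.4333, -0.3782, 0.2313]
eef_rot: [[-0.951, 0.308, 0.0], [0.308, 0.951, -0.0], [-0.0, -0.0, -1.0]]
force: [0.6, -0.1, 0.5]
width: 0.0005
```

Above the button. I'll take one close look with the wrist camera.

```bash
python3 - <<'E'
from rig import manip,cams
import cv2,numpy as np
from h import *
s=manip.state();W=np.eye(4);W[:3,:3]=s["eef_rot"];W[:3,3]=s["tcp_pos"]
p=cams.capture("wrist");T=W@p["tool_from_camera"]
cv2.imwrite("pics/w1.png",p["img"][:,:,::-1])
print(s["tcp_pos"])
for d in cams.pinpoint("call_top",p)[:2]: print(d["score"],d["position"],ray(p,d["position"],.022,T))
c=cloud(p,T);m=(np.hypot(c[...,0]-.434,c[...,1]+.377)<.03)&(c[...,2]>.018)&(c[...,2]<.03)
q=c[m];print(m.sum(),q.mean(0),(q.min(0)+q.max(0))/2)
E
```

```text
[ 0.43332352 -0.37817798  0.23128274]
0.78 [317.7, 211.4] [ 0.43582678 -0.37818639  0.022     ]
841 [ 0.43394993 -0.37765636  0.02246802] [ 0.43451626 -0.37782092  0.02153385]
```

View pics/w1.png

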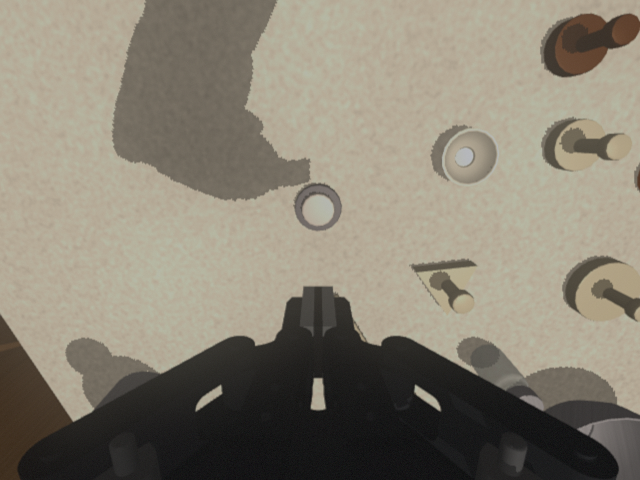

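The wrist view shows the white cap in its grey ring at (318,208). It measures (0.434,-0.378), which is under the TCP, so I'll go down.

Emit:
carry_out(
  plan=[
    [[0,0,0,0,0,4,1],[0,0,0,0,0,4,1],[0,0,0,0,0,4,1],[0,0,0,0,0,4,1],[0,0,0,0,0,3.5,1]],
  ],
)

```text
time_s: 3.72
tcp_pos: [0.4324, -0.3755, 0.0343]
eef_rot: [[-0.952, 0.308, -0.001], [0.308, 0.952, 0.001], [0.001, 0.0, -1.0]]
force: [0.8, -0.1, -0.4]
width: 0.0005
```

Emit:
carry_out(
  plan=[
    [[0,0,0,0,0,0.6,1],[0,0,0,0,0,0.6,1],[0,0,0,0,0,0.4,1],[0,0,0,0,0,0,1],[0,0,0,0,0,0,1]],
  ],
)

```text
time_s: 4.13
tcp_pos: [0.4341, -0.3773, 0.0222]
eef_rot: [[-0.952, 0.308, 0.002], [0.308, 0.952, -0.002], [-0.003, -0.001, -1.0]]
force: [-0.2, 0.3, -0.1]
width: 0.0001
```

Emit:
carry_out(
  plan=[
    [[0,0,0,0,0,0.25,1],[0,0,0,0,0,0.25,1],[0,0,0,0,0,0.1,1],[0,0,0,0,0,0,1],[0,0,0,0,0,0,1]],
  ],
)

```text
time_s: 4.55
tcp_pos: [0.4343, -0.3776, 0.016]
eef_rot: [[-0.951, 0.308, 0.003], [0.308, 0.951, -0.002], [-0.003, -0.001, -1.0]]
force: [0.2, 0.8, 11.6]
width: -0.0001
```

The button is at the bottom: tip z 0.016 with 11.6 N. I'll raise to about 0.22 m and check that the cap springs back.

Emit:
carry_out(
  plan=[
    [[0,0,0,0,0,-1,1],[0,0,0,0,0,-4,1],[0,0,0,0,0,-4,1],[0,0,0,0,0,-4,1],[0,0,0,0,0,-4,1]],
  ],
)

```text
time_s: 4.97
tcp_pos: [0.4326, -0.3762, 0.1867]
eef_rot: [[-0.951, 0.308, -0.0], [0.308, 0.951, -0.0], [0.0, -0.0, -1.0]]
force: [0.9, -0.1, 0.8]
width: -0.0001
```

Emit:
carry_out(
  plan=[
    [[0,0,0,0,0,-3,1],[0,0,0,0,0,0,1],[0,0,0,0,0,0,1]],
  ],
)

```text
time_s: 5.22
tcp_pos: [0.4338, -0.3772, 0.2169]
eef_rot: [[-0.951, 0.308, 0.003], [0.308, 0.951, -0.003], [-0.004, -0.002, -1.0]]
force: [-0.2, -0.1, -0.4]
width: 0.0001
```

```bash
python3 - <<'E'
from rig import manip,cams
import numpy as np
from h import *
s=manip.state();W=np.eye(4);W[:3,:3]=s["eef_rot"];W[:3,3]=s["tcp_pos"]
p=cams.capture("wrist");T=W@p["tool_from_camera"];c=cloud(p,T)
m=(np.hypot(c[...,0]-.4345,c[...,1]+.378)<.012);print("cap z",np.median(c[m][:,2]))
d=np.array([.634,.203,.23])-s["tcp_pos"];print(s["tcp_pos"],d@s["eef_rot"]*100)
E
```

```text
cap z 0.2665764533795575
[ 0.43378188 -0.3772483   0.21688606] [-1.19691563 61.36794779 -1.41984446]
```

The cap mask caught the fingers, so I'll recheck from the top camera at the cup. Moving over to the cup now.

Emit:
carry_out(
  plan=[
    [[0,0,0,-0.06,3.07,0,1],[0,0,0,-0.06,3.07,0,1],[0,0,0,-0.06,3.07,0,1],[0,0,0,-0.06,3.07,0,1],[0,0,0,-0.06,3.07,0,1]],
  ],
)

```text
time_s: 5.68
tcp_pos: [0.4825, -0.2298, 0.2128]
eef_rot: [[-0.951, 0.308, -0.003], [0.308, 0.951, 0.001], [0.003, 0.0, -1.0]]
force: [1.3, 0.5, -0.5]
width: 0.0001
```

Emit:
carry_out(
  plan=[
    [[0,0,0,-0.06,3.07,0,1],[0,0,0,-0.06,3.07,0,1],[0,0,0,-0.06,3.07,0,1],[0,0,0,-0.06,3.07,0,1],[0,0,0,-0.06,3.07,0,1]],
  ],
)

```text
time_s: 6.1
tcp_pos: [0.5326, -0.0847, 0.2128]
eef_rot: [[-0.951, 0.308, -0.003], [0.308, 0.951, 0.0], [0.003, -0.001, -1.0]]
force: [0.4, -0.6, -0.6]
width: 0.0001
```

Emit:
carry_out(
  plan=[
    [[0,0,0,-0.06,3.07,0,1],[0,0,0,-0.06,3.07,0,1],[0,0,0,-0.06,3.07,0,1],[0,0,0,-0.06,3.07,0,1],[0,0,0,-0.06,3.07,0,1]],
  ],
)

```text
time_s: 6.52
tcp_pos: [0.5827, 0.0602, 0.2127]
eef_rot: [[-0.951, 0.308, -0.003], [0.308, 0.951, -0.0], [0.003, -0.001, -1.0]]
force: [1.6, -1.7, -0.2]
width: -0.0
```

Emit:
carry_out(
  plan=[
    [[0,0,0,-0.06,3.07,0,1],[0,0,0,-0.06,3.07,0,1],[0,0,0,-0.06,3.07,0,1],[0,0,0,-0.06,3.07,0,1],[0,0,0,-0.06,3.07,0,1]],
  ],
)

```text
time_s: 6.93
tcp_pos: [0.6329, 0.2052, 0.2124]
eef_rot: [[-0.951, 0.308, -0.003], [0.308, 0.951, -0.001], [0.003, -0.002, -1.0]]
force: [1.1, -0.8, 0.9]
width: 0.0002
```

```bash
python3 - <<'E'
from rig import manip,cams
import cv2,numpy as np
from h import *
t=cams.capture("top");c=cloud(t)
m=(np.hypot(c[...,0]-.4325,c[...,1]+.377)<.012);print("cap z",np.median(c[m][:,2]))
s=manip.state();W=np.eye(4);W[:3,:3]=s["eef_rot"];W[:3,3]=s["tcp_pos"]
p=cams.capture("wrist");T=W@p["tool_from_camera"];c=cloud(p,T)
cv2.imwrite("pics/w2.png",p["img"][:,:,::-1])
for d in cams.pinpoint("bare_rim",p)[:2]: print(d["score"],d["position"],ray(p,d["position"],.040,T))
m=(np.hypot(c[...,0]-.634,c[...,1]-.203)<.042)&(c[...,2]>.034)&(c[...,2]<.046)
q=c[m][:,:2];print(m.sum(),cv2.minEnclosingCircle(q.astype(np.float32)))
d=np.array([.634,.203,.075])-s["tcp_pos"];print(s["tcp_pos"],d@s["eef_rot"]*100)
E
```

```text
cap z 0.022014089253769797
0.89 [312.1, 227.1] [0.64150472 0.20287805 0.04      ]
1006 ((0.6406741142272949, 0.2036580592393875), 0.03388705477118492)
[0.63421389 0.21005487 0.21155419] [-0.23110225 -0.68268745 13.65463913]
```

View pics/w2.png

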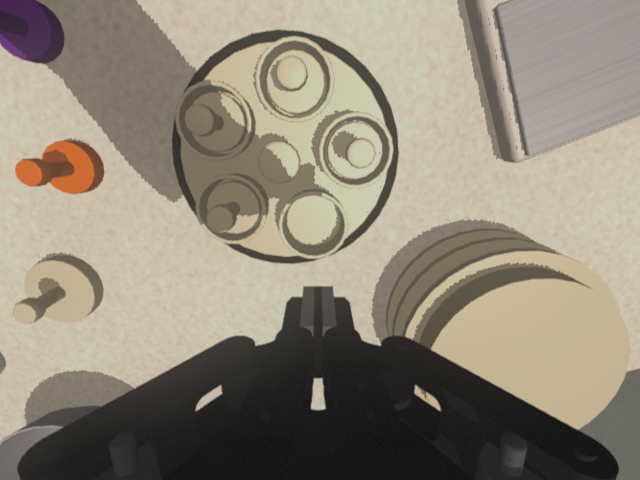

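The cap is up (0.022 m). The empty cup is at (312,225) in the wrist picture, and the circle fit gives (0.640,0.204) with radius 33.9 mm. I'll correct sideways and go down to 3.5 cm above the rim.

Emit:
carry_out(
  plan=[
    [[0,0,0,-0.7,-0.5,0,1],[0,0,0,0,0,3.5,1],[0,0,0,0,0,3.5,1],[0,0,0,0,0,3.5,1],[0,0,0,0,0,2,1]],
  ],
)

```text
time_s: 7.5
tcp_pos: [0.6366, 0.1942, 0.0853]
eef_rot: [[-0.951, 0.31, -0.005], [0.31, 0.951, -0.002], [0.004, -0.003, -1.0]]
force: [-1.2, 0.2, -0.8]
width: 0.0003
```

Emit:
carry_out(
  plan=[
    [[0,0,0,0,0,1,1],[0,0,0,0,0,0,1],[0,0,0,0,0,0,1],[0,0,0,0,0,0,1],[0,0,0,0,0,0,1]],
  ],
)

```text
time_s: 7.92
tcp_pos: [0.6398, 0.197, 0.0813]
eef_rot: [[-0.951, 0.308, 0.003], [0.308, 0.951, 0.001], [-0.003, 0.002, -1.0]]
force: [-0.4, 0.8, -0.0]
width: -0.0001
```

Emit:
carry_out(
  plan=[
    [[0,0,0,0.2,0.6,0.6,1],[0,0,0,0,0,0,1],[0,0,0,0,0,0,1],[0,0,0,0,0,0,1],[0,0,0,0,0,0,1]],
  ],
)

```text
time_s: 8.33
tcp_pos: [0.6385, 0.2034, 0.0734]
eef_rot: [[-0.952, 0.307, 0.0], [0.307, 0.952, -0.0], [-0.0, -0.0, -1.0]]
force: [-0.2, 0.6, -0.0]
width: 0.0
```

Emit:
carry_out(
  plan=[
    [[0,0,0,0,0,0,1],[0,0,0,0,0,0,1],[0,0,0,0,0,0,1],[0,0,0,0,0,0,1],[0,0,0,0,0,0,1]],
  ],
)

```text
time_s: 8.75
tcp_pos: [0.6386, 0.2033, 0.0733]
eef_rot: [[-0.951, 0.308, -0.0], [0.308, 0.951, -0.0], [-0.0, -0.0, -1.0]]
force: [-0.3, 0.5, 0.1]
width: -0.0001
```

Emit:
carry_out(
  plan=[
    [[0,0,0,0,0,0,1],[0,0,0,0,0,0,1],[0,0,0,0,0,0,1],[0,0,0,0,0,0,1],[0,0,0,0,0,0,1]],
  ],
)

```text
time_s: 9.17
tcp_pos: [0.6385, 0.2033, 0.0733]
eef_rot: [[-0.951, 0.308, -0.0], [0.308, 0.951, -0.0], [-0.0, -0.0, -1.0]]
force: [-0.1, -0.1, -0.4]
width: -0.0
```

Emit:
carry_out(
  plan=[
    [[0,0,0,0,0,0,1],[0,0,0,0,0,0,1],[0,0,0,0,0,0,1],[0,0,0,0,0,0,1],[0,0,0,0,0,0,1]],
  ],
)

```text
time_s: 9.58
tcp_pos: [0.6386, 0.2033, 0.0733]
eef_rot: [[-0.951, 0.308, -0.0], [0.308, 0.951, -0.0], [0.0, -0.0, -1.0]]
force: [1.4, 0.4, 0.0]
width: -0.0001
```

Emit:
carry_out(
  plan=[
    [[0,0,0,0,0,0,1],[0,0,0,0,0,0,1],[0,0,0,0,0,0,1],[0,0,0,0,0,0,1],[0,0,0,0,0,0,1]],
  ],
)

```text
time_s: 10.0
tcp_pos: [0.6386, 0.2033, 0.0733]
eef_rot: [[-0.951, 0.308, -0.0], [0.308, 0.951, -0.0], [0.0, -0.0, -1.0]]
force: [-0.2, 0.4, -0.3]
width: 0.0002
```

Emit:
carry_out(
  plan=[
    [[0,0,0,0,0,0,1],[0,0,0,0,0,0,1],[0,0,0,0,0,0,1],[0,0,0,0,0,0,1],[0,0,0,0,0,0,1]],
  ],
)

```text
time_s: 10.42
tcp_pos: [0.6385, 0.2033, 0.0733]
eef_rot: [[-0.951, 0.308, -0.0], [0.308, 0.951, -0.0], [0.0, -0.0, -1.0]]
force: [-0.6, 1.0, -0.1]
width: -0.0
```

```bash
python3 - <<'E'
from rig import manip,cams
import cv2,numpy as np
from h import *
t=cams.capture("scene");cv2.imwrite("pics/s2.png",cv2.resize(t["img"][130:400,200:560],None,fx=2,fy=2)[:,:,::-1])
s=manip.state()
d=np.array([.4535,-.103,.215])-s["tcp_pos"];print(s["tcp_pos"],d@s["eef_rot"]*100)
E
```

```text
[0.63853032 0.20332885 0.07328184] [  8.18041218 -34.84169899 -14.1673244 ]
```

View pics/s2.png

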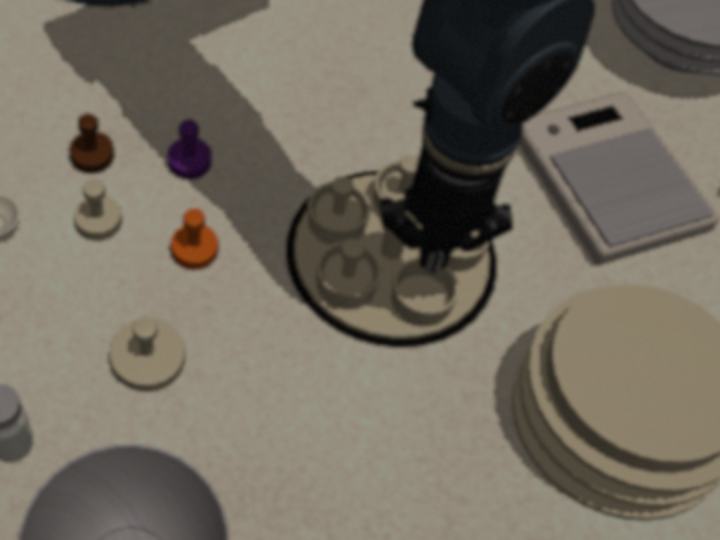

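The fingertips hold over the empty cup (425,285 in the crop), and nothing is touched after 2 s. Next I raise and go to the fit.

Emit:
carry_out(
  plan=[
    [[0,0,0,0,0,-3.5,1],[0,0,0,0,0,-3.5,1],[0,0,0,0,0,-3.5,1],[0,0,0,0,0,-3.7,1],[0,0,0,0,0,0,1]],
  ],
)

```text
time_s: 10.88
tcp_pos: [0.641, 0.2041, 0.2234]
eef_rot: [[-0.951, 0.308, 0.01], [0.308, 0.951, 0.003], [-0.009, 0.006, -1.0]]
force: [0.4, 0.2, 0.3]
width: -0.0001
```

Emit:
carry_out(
  plan=[
    [[0,0,0,0.82,-3.48,0,1],[0,0,0,0.82,-3.48,0,1],[0,0,0,0.82,-3.48,0,1],[0,0,0,0.82,-3.48,0,1],[0,0,0,0.82,-3.48,0,1]],
  ],
)

```text
time_s: 11.3
tcp_pos: [0.5449, 0.0493, 0.2151]
eef_rot: [[-0.952, 0.307, 0.0], [0.307, 0.952, -0.0], [-0.0, -0.0, -1.0]]
force: [0.8, -0.9, -0.1]
width: -0.0001
```

Emit:
carry_out(
  plan=[
    [[0,0,0,0.82,-3.48,0,1],[0,0,0,0.82,-3.48,0,1],[0,0,0,0.82,-3.48,0,1],[0,0,0,0.82,-3.48,0,1],[0,0,0,0.82,-3.48,0,1]],
  ],
)

```text
time_s: 11.72
tcp_pos: [0.4523, -0.1037, 0.2154]
eef_rot: [[-0.952, 0.307, 0.001], [0.307, 0.952, -0.0], [-0.001, -0.0, -1.0]]
force: [0.7, -0.3, -0.3]
width: -0.0
```

Emit:
carry_out(
  plan=[
    [[0,0,0,0,0,0,1],[0,0,0,0,0,0,1],[0,0,0,0,0,0,1]],
  ],
)

```text
time_s: 11.97
tcp_pos: [0.4537, -0.1026, 0.2155]
eef_rot: [[-0.951, 0.309, 0.001], [0.309, 0.951, 0.0], [-0.001, 0.0, -1.0]]
force: [-0.1, -0.7, 0.4]
width: 0.0001
```

```bash
python3 - <<'E'
from rig import manip,cams
import cv2,numpy as np
from h import *
s=manip.state();W=np.eye(4);W[:3,:3]=s["eef_rot"];W[:3,3]=s["tcp_pos"]
p=cams.capture("wrist");T=W@p["tool_from_camera"];c=cloud(p,T)
cv2.imwrite("pics/w3.png",p["img"][:,:,::-1])
for d in cams.pinpoint("fit_top",p)[:3]: print(d["score"],d["position"],ray(p,d["position"],.065,T))
m=(np.hypot(c[...,0]-.4535,c[...,1]+.103)<.025)&(c[...,2]>.06)&(c[...,2]<.07)
q=c[m];print(m.sum(),cv2.minEnclosingCircle(q[:,:2].astype(np.float32)),p["img"][m].mean(0))
d=np.array([*cv2.minEnclosingCircle(q[:,:2].astype(np.float32))[0],.1])-s["tcp_pos"];print(s["tcp_pos"],d@s["eef_rot"]*100)
E
```

```text
0.93 [429.5, 118.7] [0.39843609 0.01261875 0.065     ]
0.88 [433.2, 254.6] [ 0.51580829 -0.00956178  0.065     ]
0.83 [316.1, 220.9] [ 0.45181888 -0.10274573  0.065     ]
523 ((0.4533446729183197, -0.1034492701292038), 0.011904130689799786) [181.10898662 173.6042065  145.21414914]
[ 0.45365201 -0.10263813  0.21546176] [ 0.01211689 -0.08945321 11.54614848]
```

View pics/w3.png

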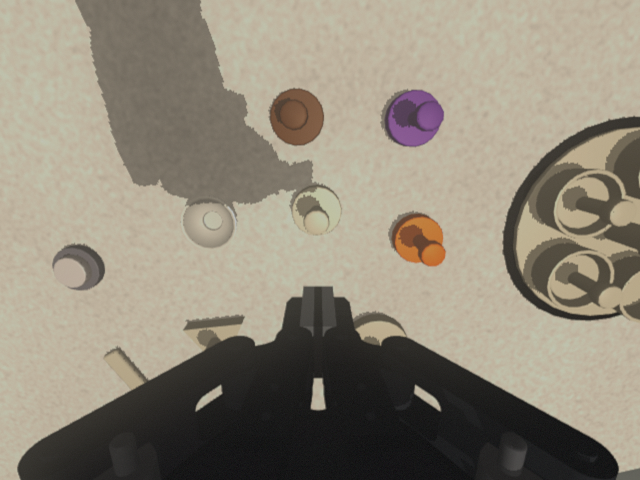

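The cream round-foot presser's knob is at (316,221) in the wrist picture, straight below the tip (offset under 1 mm). I'll go down 11.5 cm to 3.5 cm above the knob and hold.

Emit:
carry_out(
  plan=[
    [[0,0,0,0,0,3,1],[0,0,0,0,0,3,1],[0,0,0,0,0,3,1],[0,0,0,0,0,1.5,1],[0,0,0,0,0,1,1]],
  ],
)

```text
time_s: 12.48
tcp_pos: [0.4528, -0.1011, 0.098]
eef_rot: [[-0.952, 0.306, -0.003], [0.306, 0.952, 0.001], [0.003, -0.0, -1.0]]
force: [-0.3, -0.1, 0.3]
width: 0.0002
```

Emit:
carry_out(
  plan=[
    [[0,0,0,0,0,0,1],[0,0,0,0,0,0,1],[0,0,0,0,0,0,1],[0,0,0,0,0,0,1],[0,0,0,0,0,0,1]],
  ],
)

```text
time_s: 12.9
tcp_pos: [0.4541, -0.1025, 0.1011]
eef_rot: [[-0.952, 0.307, 0.001], [0.307, 0.952, -0.0], [-0.001, 0.0, -1.0]]
force: [0.5, 0.3, -0.3]
width: 0.0003
```

Emit:
carry_out(
  plan=[
    [[0,0,0,0,0,0,1],[0,0,0,0,0,0,1],[0,0,0,0,0,0,1],[0,0,0,0,0,0,1],[0,0,0,0,0,0,1]],
  ],
)

```text
time_s: 13.32
tcp_pos: [0.4534, -0.1026, 0.1004]
eef_rot: [[-0.951, 0.308, 0.0], [0.308, 0.951, -0.0], [-0.0, -0.0, -1.0]]
force: [-0.1, -0.6, 0.3]
width: -0.0003
```

Emit:
carry_out(
  plan=[
    [[0,0,0,0,0,0,1],[0,0,0,0,0,0,1],[0,0,0,0,0,0,1],[0,0,0,0,0,0,1],[0,0,0,0,0,0,1]],
  ],
)

```text
time_s: 13.73
tcp_pos: [0.4534, -0.1025, 0.1003]
eef_rot: [[-0.951, 0.308, -0.0], [0.308, 0.951, -0.0], [0.0, -0.0, -1.0]]
force: [0.1, 0.4, -0.7]
width: -0.0
```

Emit:
carry_out(
  plan=[
    [[0,0,0,0,0,0,1],[0,0,0,0,0,0,1],[0,0,0,0,0,0,1],[0,0,0,0,0,0,1],[0,0,0,0,0,0,1]],
  ],
)

```text
time_s: 14.15
tcp_pos: [0.4534, -0.1026, 0.1003]
eef_rot: [[-0.951, 0.308, -0.0], [0.308, 0.951, -0.0], [-0.0, -0.0, -1.0]]
force: [-0.3, -0.4, 0.4]
width: 0.0002
```

Emit:
carry_out(
  plan=[
    [[0,0,0,0,0,0,1],[0,0,0,0,0,0,1],[0,0,0,0,0,0,1],[0,0,0,0,0,0,1],[0,0,0,0,0,0,1]],
  ],
)

```text
time_s: 14.57
tcp_pos: [0.4534, -0.1026, 0.1003]
eef_rot: [[-0.951, 0.308, -0.0], [0.308, 0.951, -0.0], [0.0, -0.0, -1.0]]
force: [1.0, -0.1, 0.1]
width: 0.0001
```

Emit:
carry_out(
  plan=[
    [[0,0,0,0,0,0,1],[0,0,0,0,0,0,1],[0,0,0,0,0,0,1],[0,0,0,0,0,0,1],[0,0,0,0,0,0,1]],
  ],
)

```text
time_s: 14.98
tcp_pos: [0.4534, -0.1026, 0.1003]
eef_rot: [[-0.951, 0.308, -0.0], [0.308, 0.951, -0.0], [-0.0, -0.0, -1.0]]
force: [0.0, 0.3, -0.2]
width: 0.0001
```

```bash
python3 - <<'E'
from rig import manip,cams
import cv2,numpy as np
from h import *
t=cams.capture("scene");cv2.imwrite("pics/s3.png",cv2.resize(t["img"][130:370,80:460],None,fx=2,fy=2)[:,:,::-1])
c=cloud(t);print("cap z",np.median(c[np.hypot(c[...,0]-.436,c[...,1]+.377)<.012][:,2]))
s=manip.state();print(s["tcp_pos"],s["force"],s["time_s"])
E
```

```text
cap z 0.02212549777788736
[ 0.45342536 -0.10256007  0.10032272] [ 0.37000449 -0.40234022 -1.37209137] 15.0333
```

View pics/s3.png

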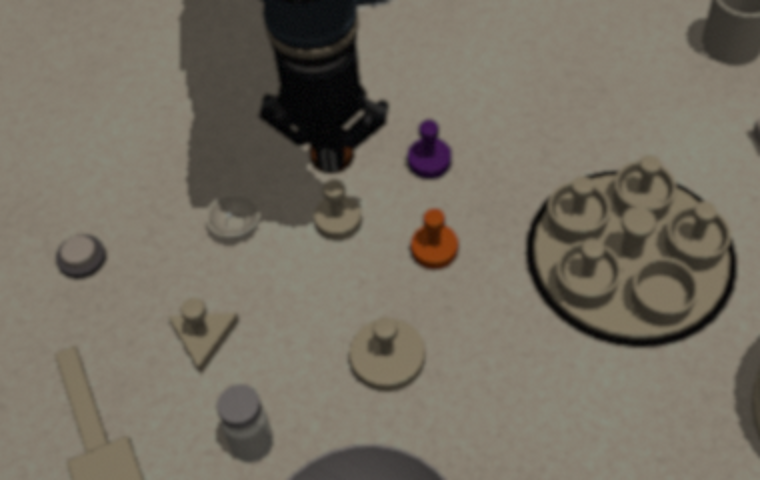

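The fingertips stand above the cream presser's knob (333,190 in the crop), the button is up, and nothing has moved. Handing in.

```bash
python3 -c "
from rig import ticket;print(ticket.close_job())"
```

```text
the job is handed in; nothing more can be done
None
```

I pressed the call button, pointed at the empty cup, then at the matching presser, and handed the job in still pointing at it, at about 15 s of the 48 s allowed. The hand-in gave no verdict.

- **Button:** pressed fully down, with the tip at z 16 mm and 11.6 N. It sprang back: the cap measured 22 mm high afterwards, both at the cup and at the end.
- **Empty cup:** held for about 2.1 s, 33 mm above the rim and within about 2 mm of its middle.
- **Matching presser (the cream one with the small round foot):** held for more than 2 s, 35 mm above the knob and about 1 mm off centre.
- **Nothing disturbed:** the force readings showed no contact while pointing, only noise (the last one was -1.4 N vertical). In the last picture nothing appeared to have moved, though I did not measure each thing.

One check failed: the first look at the button's return from the wrist camera was blocked by the fingers. I replaced it with the top and scene cameras. At the cup, my first estimate of the cup's middle was about 6 mm off the close-up one. I used the close-up, and a first correction that overshot by about 6 mm was put right before the hold.

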